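Unstack the flanged hubs into their nests

ROBOT

A 6-joint arm with a two-finger parallel gripper is mounted at the origin on the work surface. World frame = base frame: x ahead of the robot, y to its left, z up, the work surface at z = 0. Lengths are in m, angles in rad, forces in N, time in s.
With the tool pointing down it reaches from about 0.325 to 0.775 m from the base axis. Payload 5.5 kg.
Tool frame: the origin (TCP) lies on the centre line of the jaws, within the pads' length; the fingertips stand 17 mm ahead of it and the grasp point (between the pads) lies 2 mm behind it; z points along the fingers, y is the line along which they close (so a half turn about z gives the same grasp; the last joint's range is limited). The gripper opens to 85 mm and grips with 20 to 120 N. Pads are 22 mm wide; open, the fingers measure 114 mm over their backs; the gripper's body (76 mm by 85 mm) begins 54 mm behind the grasp point. The pads swing forward as they close: fully open they stand 13 mm farther back than shut.
Start: joints at [-1.267, 0.091, 1.231, -0, 1.82, -0.057], TCP at [0.212, -0.561, 0.224] pointing down, gripper open.
Joint ranges: [-2.87, 2.87], [-0.86, 2.18], [0.17, 2.46], [-1.51, 4.65], [0.06, 2.69], [-2.65, 2.65]. Speed limits (rad/s): [2.57, 2.57, 3.01, 3.14, 3.14, 3.14].

INTERFACE

Orientations are given as a rotation vector (axis times angle).
In Python, from plant import read_state, read_camera, camera_info, close_job gives the robot as it stands. The module is installed in compiled form; this text tells all that it offers.
- The arm moves only by the shell command python3 -m creep 'ROWS' [FORCE]. ROWS is JSON, one flat list of numbers, 7 for each row, row after row: the turn, a rotation vector about the tool's x, y, z as a fraction of full scale, then the shift along the tool's x, y, z as a fraction of full scale, then the closure, from -1 (fully open) to 1 (shut). A call has 1 to 20 rows; each row shifts and turns the commanded pose from where the row before left it, along the tool's axes as they then stand; what a row does not reach is not made up. Full scale, the value 1, is 0.08 m for a shift and pi rad for a turn. A row lasts 1/10 s, in which the tool goes at most 50 mm and 8.59 degrees, less where a joint would pass 70% of its speed; a pose out of reach is approached as far as the arm can. A call with a number of a shift or a turn outside -1 to 1 is refused whole. A call with a gripper value outside its range is refused whole. The fingers move at their own pace and stop on an object; FORCE is the grip in N (left out, the last holds). Time passes only in rows, so rows that do not move let the fingers close. It gives the time, the measured TCP pose, the force, the opening and the grip force at its end, in the units of the state.
- read_state(): the state, without advancing time (a new reading comes with each control period).
- read_camera(name): name is "side" or "top"; returns the picture (384x512x3 uint8, blue, green, red); there is no depth.
- camera_info(name): a dict with "fx", "fy", "cx", "cy" (pixels), "extrinsics" (4x4, takes a point from world to camera coordinates). Camera axes: x right, y down, z forward; pixel columns grow to the right and rows downward; lengths in m; the calibration is good to about 2 mm. A picture is of the moment at which its call begins. camera_info takes no time and is no camera call.
- close_job(): hands the job in; it is judged then, once.
The state is a dict: "t": time; "joint_positions": joint angles; "dq": joint speeds; "tau": joint torques, N m; "position": TCP position; "eef_rot": TCP orientation; "ft_force": force on the tool from outside, world axes, zero at the start; "moment": the same for the moment, N m; "finger_gap": finger opening in m; "grasp_force": force on a finger pad.
Only numpy, scipy, OpenCV 4.12 (cv2) and the standard library are available. Lean on these libraries where they do the work, as an engineer would, in place of code of your own. Each camera call takes 0.05 s, during which the arm holds its last target. There are 200 camera calls.

TASK

Four aluminium flanged hubs of different sizes stand on the bench in two stacks of two: take the stacks apart and put each hub, boss up, into the round orange nest of its own size, lying flat on the nest's floor. Each nest is a little wider than the one hub it is for. Set each hub down gently instead of letting it fall, and leave the standing sensor and the grey cup where they are.

Things in the scene. Friction and masses are not known exactly. Their poses are not given: they have to be found in the camera images.
- hub114: largest of four loose bare-aluminium hubs: disc of 114 mm diameter, 14 mm thick, with a round boss of 36 mm diameter standing 26 mm above its middle (40 mm tall in all). Origin: centre of the flat underside, z up along the boss; yaw does not matter. Stands on the bench with one of the two smaller hubs on top of its boss. 0.46 kg +-25%.
- hub94: second largest of four loose bare-aluminium hubs: disc of 94 mm diameter, 14 mm thick, with a round boss of 36 mm diameter standing 26 mm above its middle (40 mm tall in all). Origin: centre of the flat underside, z up along the boss; yaw does not matter. Stands on the bench with one of the two smaller hubs on top of its boss. 0.33 kg +-25%.
- hub74: second smallest of four loose bare-aluminium hubs: disc of 74 mm diameter, 14 mm thick, with a round boss of 36 mm diameter standing 26 mm above its middle (40 mm tall in all). Origin: centre of the flat underside, z up along the boss; yaw does not matter. At the start it rests, within 6 mm of centred, on the boss of either of the two larger hubs. 0.23 kg +-25%.
- hub54: smallest of four loose bare-aluminium hubs: disc of 54 mm diameter, 14 mm thick, with a round boss of 36 mm diameter standing 26 mm above its middle (40 mm tall in all). Origin: centre of the flat underside, z up along the boss; yaw does not matter. At the start it rests, within 6 mm of centred, on the boss of either of the two larger hubs. 0.16 kg +-25%.
- nest114: the nest for the 114 mm hub: a shallow round orange plastic tray fixed to the bench, inner diameter 130 mm (8 mm of play all round its hub), outer diameter 140 mm, grey floor 3 mm thick, rim top 10 mm above the bench. Empty at the start. Origin at its centre on the bench surface, z up.
- nest94: the nest for the 94 mm hub: a shallow round orange plastic tray fixed to the bench, inner diameter 110 mm (8 mm of play all round its hub), outer diameter 120 mm, grey floor 3 mm thick, rim top 10 mm above the bench. Empty at the start. Origin at its centre on the bench surface, z up.
- nest74: the nest for the 74 mm hub: a shallow round orange plastic tray fixed to the bench, inner diameter 90 mm (8 mm of play all round its hub), outer diameter 100 mm, grey floor 3 mm thick, rim top 10 mm above the bench. Empty at the start. Origin at its centre on the bench surface, z up.
- nest54: the nest for the 54 mm hub: a shallow round orange plastic tray fixed to the bench, inner diameter 70 mm (8 mm of play all round its hub), outer diameter 80 mm, grey floor 3 mm thick, rim top 10 mm above the bench. Empty at the start. Origin at its centre on the bench surface, z up.
- probe: bystander: a steel sensor standing upright, 73 mm tall, 33 mm across at its collar, loose; origin at the centre of its foot. To be left alone.
- cup: bystander: an open grey plastic cup, 68 mm across the rim, 55 mm tall, loose; origin at the centre of its foot. To be left alone.
Mind the look-alikes: they are no part of the job. What is shaped like the nest74 but purple is not meant.

How it is judged:
At the end, for the whole second after the job is handed in: Each hub lies in the nest of its own size: centre within 12 mm of the nest's centre, underside on the nest's floor (within 2.5 mm), upright within 0.06 rad, at rest and released (horizontal distance between hub114 and nest114 below 0.012 m and z of hub114 in the frame of nest114 between 0.0005 and 0.0055 m and angle between each of hub114, hub94, hub74, hub54's own z axis and vertical below 0.06 rad and linear speed of each of hub114, hub94, hub74, hub54 below 0.02 m/s and contact force between the fingers and hub114 below 0.05 N and horizontal distance between hub94 and nest94 below 0.012 m and z of hub94 in the frame of nest94 between 0.0005 and 0.0055 m and contact force between the fingers and hub94 below 0.05 N and horizontal distance between hub74 and nest74 below 0.012 m and z of hub74 in the frame of nest74 between 0.0005 and 0.0055 m and contact force between the fingers and hub74 below 0.05 N and horizontal distance between hub54 and nest54 below 0.012 m and z of hub54 in the frame of nest54 between 0.0005 and 0.0055 m and contact force between the fingers and hub54 below 0.05 N); the robot touches nothing.
It fails at once if a hub is let fall, thrown or knocked away (faster than 0.6 m/s with no finger on it: a fall of about 18 mm) ((linear speed of hub114 above 0.6 m/s and contact force between the fingers and hub114 below 0.05 N) or (linear speed of hub94 above 0.6 m/s and contact force between the fingers and hub94 below 0.05 N) or (linear speed of hub74 above 0.6 m/s and contact force between the fingers and hub74 below 0.05 N) or (linear speed of hub54 above 0.6 m/s and contact force between the fingers and hub54 below 0.05 N)).
It fails at once if the standing sensor is shifted by more than 20 mm or tipped (distance of probe from where it was at the start of the episode above 0.02 m or angle between probe's own z axis and vertical above 0.3 rad).
It fails at once if the grey cup is shifted by more than 20 mm or tipped (distance of cup from where it was at the start of the episode above 0.02 m or angle between cup's own z axis and vertical above 0.3 rad).
It also fails if it takes over 112 s, if anything falls off the work surface, if the arm or the gripper's body presses on something with over 40 N, if the wrist force passes 120 N, or if a joint passes its speed limit or range.

## Working session

There is one attempt and no reset: what is moved stays moved. The work goes in short steps, Python scripts to look and compute and a shell command to move; the robot and the scene stay as the last step left them, time stands still between calls to the robot, and variables do not carry over. Pictures are saved under pics/ and viewed, at most 14 in all, crops included, and the job is handed in when it is done.

```bash
mkdir -p pics && python3 - <<'E'
from plant import *
import cv2,numpy as np
np.set_printoptions(precision=4,suppress=True)
for n in("top","side"):
    cv2.imwrite(f"pics/{n}0.png",read_camera(n)); i=camera_info(n); print({k:i[k] for k in("fx","fy","cx","cy")}); print(np.array(i["extrinsics"]))
print(read_state())
E
```

```text
{'fx': 498.24158560208, 'fy': 498.24158560208, 'cx': 257.0699255596901, 'cy': 185.5083643086258}
[[ 0.0024 -0.9999 -0.0147  0.0168]
 [-0.9849  0.0002 -0.1733  0.4327]
 [ 0.1733  0.0148 -0.9848  1.2024]
 [ 0.      0.      0.      1.    ]]
{'fx': 456.8097373316222, 'fy': 456.8097373316222, 'cx': 250.81348449470303, 'cy': 191.57860647539727}
[[-0.9726 -0.2317 -0.0184  0.406 ]
 [-0.1347  0.6265 -0.7677  0.1134]
 [ 0.1894 -0.7442 -0.6406  1.1338]
 [ 0.      0.      0.      1.    ]]
{'t': 0.1, 'joint_positions': array([-1.2667,  0.0918,  1.2318,  0.    ,  1.8198, -0.0567]), 'dq': array([ 0.0004, -0.0012, -0.0035,  0.0005,  0.0008, -0.0003]), 'tau': array([  0.0033, -46.022 , -41.9217,   0.    ,   0.0107,  -0.    ]), 'position': array([ 0.2117, -0.5611,  0.2233]), 'eef_rot': array([-3.0888, -0.5633,  0.0003]), 'ft_force': array([-0.0703,  0.1353, -1.2309]), 'moment': array([-0.0135, -0.0107,  0.0046]), 'grasp_force': 0.0, 'finger_gap': 0.0852389480935503}
```

View pics/top0.png

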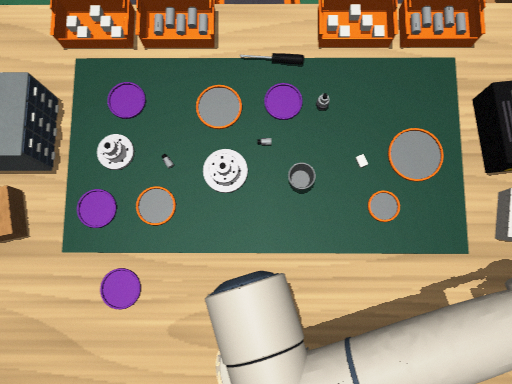

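View pics/side0.png

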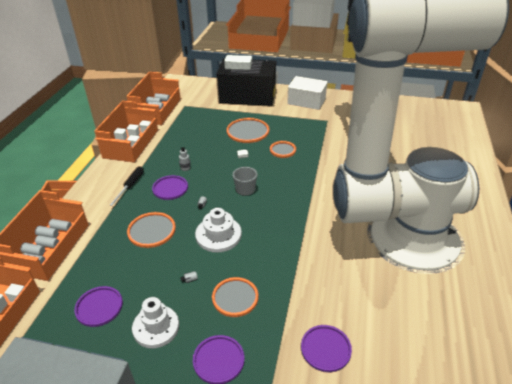

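Top view: the orange trays are at (416,154), (219,106), (156,206) and (384,206). By apparent size these are nests 114, 94, 74 and 54. Purple look-alikes at (127,100), (283,101), (97,208) and (121,288) are not meant. Stacks are at (115,151) and (225,170), the probe at (323,101) and the cup at (301,177). Next, close crops of the stacks and ellipse fits of the orange rims.

```bash
cat > h.py <<'E'
import cv2,numpy as np
from plant import camera_info
np.set_printoptions(precision=4,suppress=True)
def ray(n,u,v):
    i=camera_info(n);E=np.array(i["extrinsics"]);R,t=E[:3,:3],E[:3,3]
    return -R.T@t, R.T@np.array([(u-i["cx"])/i["fx"],(v-i["cy"])/i["fy"],1])
def at(n,uv,z):
    c,d=ray(n,*uv); return c+d*(z-c[2])/d[2]
def tri(a,b):
    c1,d1=ray("top",*a);c2,d2=ray("side",*b)
    s=np.linalg.lstsq(np.c_[d1,-d2],c2-c1,rcond=None)[0]
    p,q=c1+s[0]*d1,c2+s[1]*d2
    return (p+q)/2,np.linalg.norm(p-q)
def proj(n,P):
    i=camera_info(n);E=np.array(i["extrinsics"]);p=E[:3,:3]@np.asarray(P)+E[:3,3]
    return np.array([i["fx"]*p[0]/p[2]+i["cx"],i["fy"]*p[1]/p[2]+i["cy"]])
def orange(n,im):
    h=cv2.cvtColor(im,cv2.COLOR_BGR2HSV); m=cv2.inRange(h,(5,150,90),(18,255,255))
    out=[]
    for c in cv2.findContours(m,cv2.RETR_EXTERNAL,cv2.CHAIN_APPROX_NONE)[0]:
        if len(c)>40:
            e=cv2.fitEllipse(c); out.append(e)
    return out
E
python3 - <<'E'
from h import *
T=cv2.imread("pics/top0.png");S=cv2.imread("pics/side0.png")
for n,im in(("top",T),("side",S)):
    for e in orange(n,im):
        P=np.array([at(n,(e[0][0]+e[1][1]/2*np.cos(a)*0,e[0][1]),.01)])[0]
        # project metric diameter using ellipse boundary
        pts=cv2.ellipse2Poly((int(e[0][0]*16),int(e[0][1]*16)),(int(e[1][0]*8),int(e[1][1]*8)),int(e[2]),0,360,10)/16. if (a:=0)==0 else 0
        W=np.array([at(n,p,.01) for p in pts])[:-1]
        (cx,cy),r=cv2.minEnclosingCircle(W[:,:2].astype(np.float32))
        print(n,np.array(e[0]),W.mean(0),"diam",2*r)
E
python3 - <<'E' 2>/dev/null
import cv2,numpy as np
T=cv2.imread("pics/top0.png");S=cv2.imread("pics/side0.png")
def c(im,x,y,w=70,h=50): return cv2.resize(im[y:y+h,x:x+w],(400,286),interpolation=cv2.INTER_CUBIC)
o=np.vstack([np.hstack([c(T,80,126),c(T,190,146)]),np.hstack([c(S,120,296),c(S,183,203)])])
cv2.imwrite("pics/crop0.png",o)
E
```

```text
Traceback (most recent call last):
NameError: name 'a' is not defined. Did you mean: 'at'?
```

View pics/crop0.png

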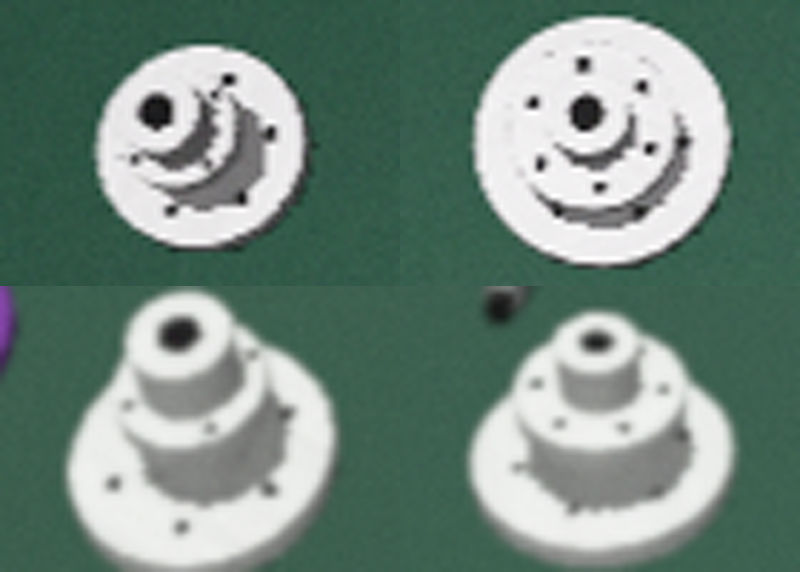

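Crop: left stack is hub94 with hub54 on top; its top bore is at top (106.9,145.0) and side (150.9,303.9). The middle stack is hub114 with hub74 on top; its top bore is at top (222.0,165.4) and side (216.9,212.4).

```bash
python3 - <<'E'
from h import *
from plant import read_state
from scipy.spatial.transform import Rotation as R
for n in("top","side"):
    for e in orange(n,cv2.imread(f"pics/{n}0.png")):
        th=np.linspace(0,2*np.pi,37)[:-1];a=np.radians(e[2])
        q=np.c_[e[1][0]/2*np.cos(th),e[1][1]/2*np.sin(th)]@np.array([[np.cos(a),np.sin(a)],[-np.sin(a),np.cos(a)]])+e[0]
        W=np.array([at(n,p,.01) for p in q])
        d=2*np.linalg.norm(W[:,:2]-W[:,:2].mean(0),axis=1)
        if d.mean()<.2: print(n,np.array(e[0]),W.mean(0)[:2],"diam",d.mean(),d.std())
for nm,a,b in(("54",(106.9,145.0),(150.9,303.9)),("74",(222.0,165.4),(216.9,212.4)),("cup",(301.5,176),(244.5,175)),("probe",(324,97),(183,151))):
    print(nm,*tri(a,b))
print("disc94",at("top",(114.6,151.3),.014),"disc114",at("top",(225,169.9),.014))
print(R.from_rotvec(read_state()["eef_rot"]).as_matrix())
E
```

```text
top [383.4956 205.7565] [ 0.3859 -0.3009] diam 0.07847145315504661 0.00039192885258727123
top [155.3294 205.2482] [0.387  0.2756] diam 0.09843519194945159 0.0005453757806316838
top [415.3394 154.1195] [ 0.5195 -0.3877] diam 0.13833181441036926 0.0007206068722937154
top [218.4175 106.3375] [0.6487 0.1196] diam 0.11851841578750467 0.0004740876425685288
top [440.4611  22.6637] [ 0.882  -0.4739] diam 0.19971524376289695 0.03036566133425264
top [97.6831 23.2738] [0.8853 0.4516] diam 0.18898158539710985 0.020315362692124337
top [52.6615 13.035 ] [0.9159 0.5767] diam 0.08311137585453894 0.03718229306434257
side [234.6867 296.6554] [0.3871 0.2781] diam 0.09999221915853197 0.0019062148601343973
side [150.8339 229.3526] [0.6488 0.1224] diam 0.120555187762679 0.0025385808990561623
side [282.4458 148.738 ] [ 0.3872 -0.2989] diam 0.07808444914784228 0.0016003479636396063
side [247.5162 129.8339] [ 0.52   -0.3842] diam 0.14052728266546385 0.003337377558126798
54 [0.5256 0.384  0.0822] 0.00013130521090907123
74 [0.4748 0.1016 0.0821] 0.0009882940604916944
cup [ 0.4552 -0.0924  0.0515] 0.0022173905638101983
probe [ 0.6544 -0.1506  0.0636] 0.001185134311688529
disc94 [0.5266 0.3855 0.014 ] disc114 [0.4774 0.0996 0.014 ]
[[ 0.9356  0.353  -0.0005]
 [ 0.353  -0.9356  0.0018]
 [ 0.0001 -0.0018 -1.    ]]
```

Positions hold up: stack tops come out at 82 mm against 80 mm expected, and both views give the nest diameters of 140, 120, 100 and 80 mm. First I align the tool with the world axes and move over hub74.

```bash
python3 -m creep '[0,0,0.0383,0,0,0,-1, 0,0,0.0383,0,0,0,-1, 0,0,0.0383,0,0,0,-1, 0,0,0,0.219,-0.5525,0,-1, 0,0,0,0.219,-0.5525,0,-1, 0,0,0,0.219,-0.5525,0,-1, 0,0,0,0.219,-0.5525,0,-1, 0,0,0,0.219,-0.5525,0,-1, 0,0,0,0.219,-0.5525,0,-1, 0,0,0,0.219,-0.5525,0,-1, 0,0,0,0.219,-0.5525,0,-1, 0,0,0,0.219,-0.5525,0,-1, 0,0,0,0.219,-0.5525,0,-1, 0,0,0,0.219,-0.5525,0,-1, 0,0,0,0.219,-0.5525,0,-1, 0,0,0,0.219,-0.5525,0,-1, 0,0,0,0.219,-0.5525,0,-1, 0,0,0,0.219,-0.5525,0,-1, 0,0,0,0,0,0,-1, 0,0,0,0,0,0,-1]' 30; python3 -c "
from plant import *;print(read_state())"
```

```text
t: 2.1
position: [0.4745, 0.1024, 0.2235]
eef_rot: [3.141, 0.004, -0.003]
ft_force: [0.4, 0.1, -0.0]
finger_gap: 0.0853
grasp_force: 0.0
{'t': 2.1, 'joint_positions': array([ 1.42777987e-01, -2.15546312e-01,  1.52641721e+00, -3.71475359e-04,
        1.83284840e+00,  1.71111977e+00]), 'dq': array([-0.04507389, -0.02821619,  0.01201414, -0.00629222,  0.00439587,
       -0.00716594]), 'tau': array([  1.32786892, -31.53945565, -41.90039277,   0.18479335,
        -0.08558909,   0.09383904]), 'position': array([0.47446498, 0.10243079, 0.22347293]), 'eef_rot': array([ 3.14093348,  0.00370424, -0.00322691]), 'ft_force': array([ 0.42627362,  0.1165738 , -0.01977545]), 'moment': array([-0.05205114,  0.02871827, -0.00366146]), 'grasp_force': 0.0, 'finger_gap': 0.08533252087189923}
```

```bash
python3 -m creep '[0,0,0,0,0,0.3,-1, 0,0,0,0,0,0.3,-1, 0,0,0,0,0,0.3,-1, 0,0,0,0,0,0.3,-1, 0,0,0,0,0,0.3,-1, 0,0,0,0,0,0.15,-1, 0,0,0,0,0,0.12,-1, 0,0,0,0,0,0.09,-1, 0,0,0,0,0,0,-1, 0,0,0,0,0,0,0, 0,0,0,0,0,0,1, 0,0,0,0,0,0,1, 0,0,0,0,0,0,1, 0,0,0,0,0,0,1, 0,0,0,0,0,0,1, 0,0,0,0,0,0,1, 0,0,0,0,0,0,1]' 40; python3 -c "
from plant import *
import cv2,numpy as np
T=read_camera('top');S=read_camera('side')
f=lambda im,x,y:cv2.resize(im[y:y+120,x:x+160],(400,300))
cv2.imwrite('pics/g1.png',np.hstack([f(T,145,110),f(S,137,140)]))"
```

```text
t: 3.8
position: [0.4747, 0.1016, 0.0755]
eef_rot: [-3.142, 0.0, 0.0]
ft_force: [-0.4, 0.1, -0.6]
finger_gap: 0.0002
grasp_force: 0.0
```

View pics/g1.png

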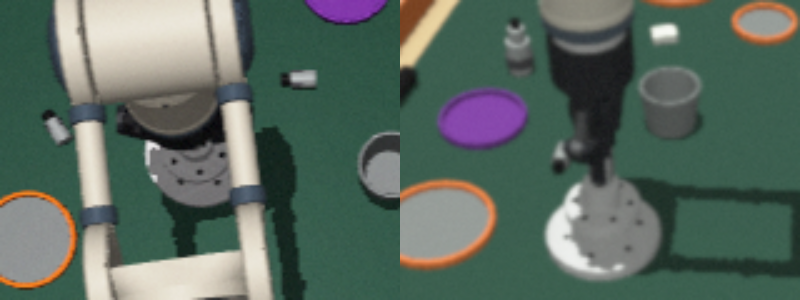

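The fingers shut to 0 without gripping. In the side crop the hub still seems to stand under the fingertips, near (217,212). I look closer before moving anything.

```bash
python3 -c "
from h import *
from plant import *
S=read_camera('side');T=read_camera('top')
for z in (.04,.058,.08,.1,.13): print(z,proj('side',(.4747,.1016,z)),proj('top',(.4747,.1016,z)))
cv2.imwrite('pics/g2.png',np.hstack([cv2.resize(cv2.convertScaleAbs(S[170:255,180:255],alpha=1.3),(525,595),interpolation=cv2.INTER_CUBIC),cv2.resize(T[150:200,195:250],(275,595*275//525)).repeat(1,0) if 0 else np.zeros((595,1,3),np.uint8)]))"
```

```text
0.04 [218.28   225.1086] [223.3894 168.8413]
0.058 [217.806  219.7744] [222.7967 167.3365]
0.08 [217.2132 213.1026] [222.0487 165.4373]
0.1 [216.6609 206.8868] [221.345  163.6507]
0.13 [215.8075 197.2826] [220.2445 160.8567]
```

View pics/g2.png

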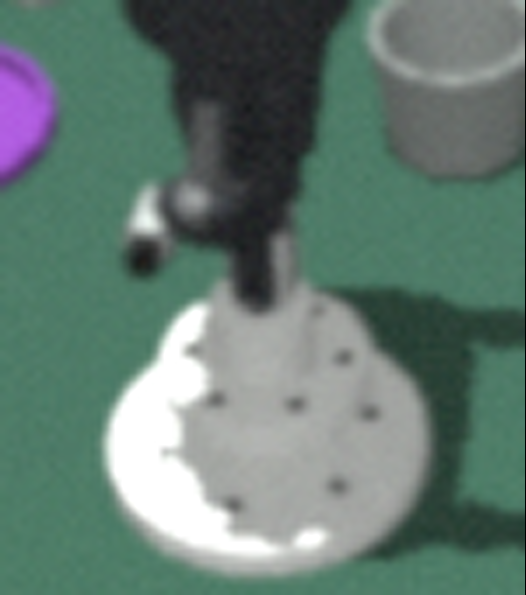

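```bash
python3 -m creep '[0,0,0,0,0,-0.1,1, 0,0,0,0,0,-0.3,1, 0,0,0,0,0,-0.4,1, 0,0,0,0,0,-0.4,1, 0,0,0,0,0,-0.3,1, 0,0,0,0,0,0,1, 0,0,0,0,0,0,1]'; python3 -c "
from h import *
from plant import *
S=read_camera('side');T=read_camera('top');p=read_state()['position']
for z in (-.017,.002,.056,.2): print(z,proj('side',p+[0,0,-0+z]),proj('top',p+[0,0,z]))
f=lambda im,x,y:cv2.resize(im[y:y+150,x:x+100],(400,600),interpolation=cv2.INTER_CUBIC)
cv2.imwrite('pics/g3.png',np.hstack([f(T,175,90),f(S,170,110)]))"
```

```text
t: 4.7
position: [0.475, 0.1016, 0.1962]
eef_rot: [-3.141, 0.0, -0.002]
ft_force: [0.6, 0.2, -0.4]
finger_gap: 0.0003
grasp_force: 0.0
-0.017 [214.6065 181.4317] [218.431  156.3564]
0.002 [214.0191 174.7933] [217.6425 154.3562]
0.056 [212.2707 155.0334] [215.2466 148.2784]
0.2 [206.9479  94.8771] [207.4697 128.551 ]
```

View pics/g3.png

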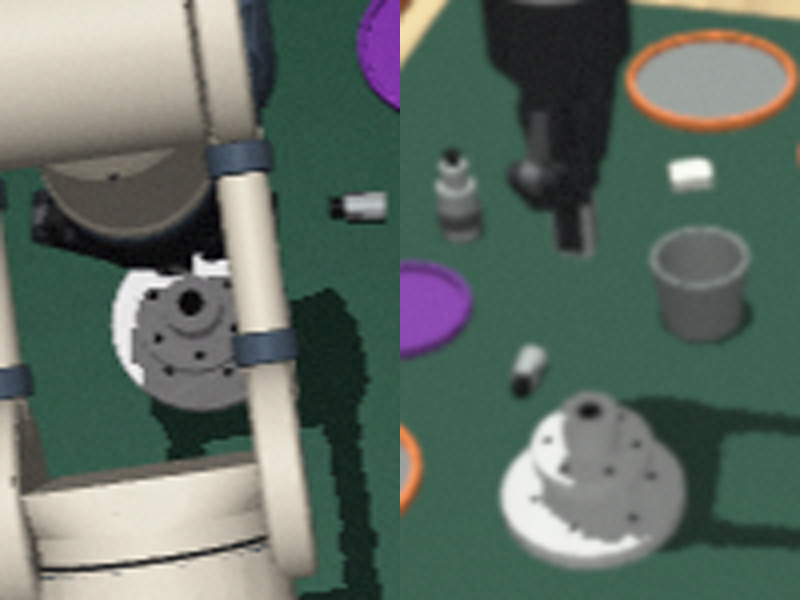

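```bash
python3 -c "
from h import *
for u in (217,219,221,223): print(u,*tri((u,157),(213,172.5)))
print(at('side',(213,172.5),.179),at('side',(213,172.5),.206))
print('hub74',tri((222.0,165.0),(217,212.5)))
"
```

```text
217 [0.4712 0.1029 0.2031] 0.008815224175899855
219 [0.4723 0.099  0.1998] 0.00950527193516574
221 [0.4734 0.0949 0.1965] 0.010199617951111756
223 [0.4745 0.0909 0.1932] 0.01089830123218587
[0.4868 0.0725 0.179 ] [0.4745 0.1059 0.206 ]
hub74 (array([0.4753, 0.1016, 0.0818]), np.float64(0.0002541354462354512))
```

Hub74 has not moved. Both views put the closed fingertips near z=0.204 while the reported TCP is 0.196, so the tips sit about 25 mm higher than the text implies. That is why the jaws closed just above the boss. I go lower under a force watch and grip again.

```bash
python3 -m creep '[0,0,0,0,0,0,-1, 0,0,0,0,0,0,-1, 0,0,0,0,0,0,-1, 0,0,0,0,0,0,-1, 0,0,0,0,0,0,-1, 0,0,0,0,0,0.2,-1, 0,0,0,0,0,0.35,-1, 0,0,0,0,0,0.35,-1, 0,0,0,0,0,0.35,-1, 0,0,0,0,0,0.2,-1, 0,0,0,0,0,0.1,-1, 0,0,0,0,0,0.075,-1, 0,0,0,0,0,0.07,-1, 0,0,0,0,0,0.07,-1, 0,0,0,0,0,0,-1]'; python3 -m creep '[0,0,0,0,0,0,0, 0,0,0,0,0,0,0.2, 0,0,0,0,0,0,1, 0,0,0,0,0,0,1, 0,0,0,0,0,0,1, 0,0,0,0,0,0,1, 0,0,0,0,0,0,1, 0,0,0,0,0,0,1]' 40;
```

```text
t: 6.3
position: [0.4747, 0.1016, 0.0542]
eef_rot: [3.142, -0.0, -0.0]
ft_force: [0.2, 0.1, 0.5]
finger_gap: 0.0854
grasp_force: 0.0
t: 7.1
position: [0.4751, 0.1015, 0.055]
eef_rot: [3.142, -0.0, 0.002]
ft_force: [-1.0, -1.4, 5.4]
finger_gap: 0.0344
grasp_force: 40.3
```

```bash
python3 -m creep '[0,0,0,0,0,-0.05,1, 0,0,0,0,0,-0.1,1, 0,0,0,0,0,-0.2,1, 0,0,0,0,0,-0.3,1, 0,0,0,0,0,-0.3,1, 0,0,0,0,0,-0.2,1, 0,0,0,0,0,-0.1,1, 0,0,0,0,0,0,1]' 50; python3 -m creep '[0,0,0,-0.07,-0.137,0,1, 0,0,0,-0.1375,-0.274,0,1, 0,0,0,-0.1375,-0.274,0,1, 0,0,0,-0.1375,-0.274,0,1, 0,0,0,-0.1375,-0.274,0,1, 0,0,0,-0.1375,-0.274,0,1, 0,0,0,-0.1375,-0.274,0,1, 0,0,0,-0.1375,-0.274,0,1, 0,0,0,-0.07,-0.137,0,1, 0,0,0,0,0,0,1, 0,0,0,0,0,0,1]'; python3 -c "
from h import *
from plant import *
S=read_camera('side');T=read_camera('top')
f=lambda im,x,y:cv2.resize(im[y:y+160,x:x+106],(400,600),interpolation=cv2.INTER_CUBIC)
cv2.imwrite('pics/c1.png',np.hstack([f(T,125,120),f(S,180,180)]))"
```

```text
t: 7.9
position: [0.4753, 0.1017, 0.1557]
eef_rot: [-3.141, 0.0, -0.003]
ft_force: [0.7, -0.2, -2.6]
finger_gap: 0.0343
grasp_force: 50.1
t: 9.0
position: [0.3863, 0.2766, 0.1537]
eef_rot: [3.14, 0.001, -0.001]
ft_force: [-0.0, -0.7, -1.8]
finger_gap: 0.0343
grasp_force: 50.4
```

View pics/c1.png

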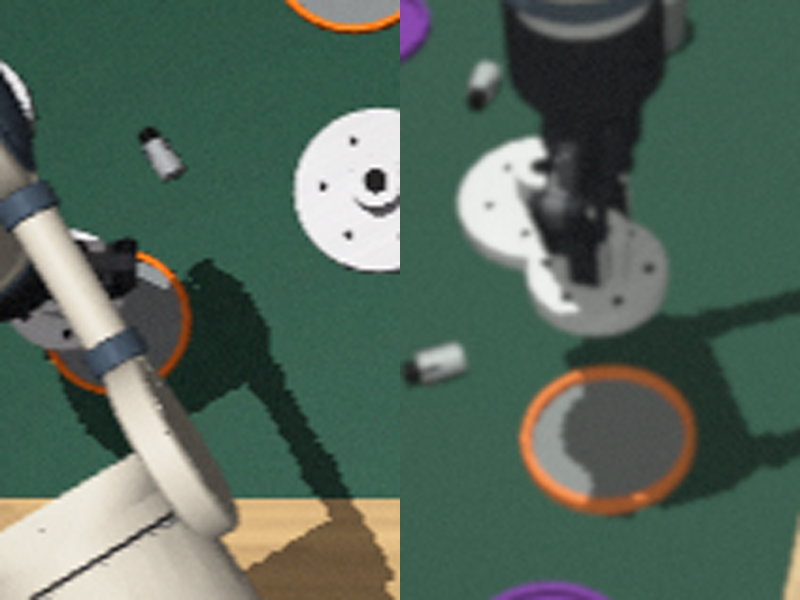

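Hub74 is carried level, and its disc in the side crop at (597,270) lines up with the nest below it at (607,440). Lowering it.

```bash
python3 -m creep '[0,0,0,0,0,0.1,1, 0,0,0,0,0,0.3,1, 0,0,0,0,0,0.4,1, 0,0,0,0,0,0.4,1, 0,0,0,0,0,0.2,1, 0,0,0,0,0,0.1,1, 0,0,0,0,0,0.07,1, 0,0,0,0,0,0.04,1, 0,0,0,0,0,0,1]'; python3 -m creep '[0,0,0,0.004,-0.002,0.025,1, 0,0,0,0,0,0.02,1, 0,0,0,0,0,0,1]'; python3 -m creep '[0,0,0,0,0,0.015,1, 0,0,0,0,0,0.015,1, 0,0,0,0,0,0,1]'
```

```text
t: 10.0
position: [0.387, 0.277, 0.0261]
eef_rot: [-3.141, 0.001, -0.001]
ft_force: [0.3, 0.3, -2.0]
finger_gap: 0.0343
grasp_force: 50.3
t: 10.3
position: [0.387, 0.2772, 0.0221]
eef_rot: [-3.141, 0.0, -0.0]
ft_force: [0.6, -0.0, -3.2]
finger_gap: 0.0343
grasp_force: 50.3
t: 10.6
position: [0.3867, 0.277, 0.0193]
eef_rot: [3.141, -0.0, -0.001]
ft_force: [-0.8, -0.2, -2.7]
finger_gap: 0.0343
grasp_force: 50.3
```

```bash
python3 -m creep '[0,0,0,0,0,0.015,1, 0,0,0,0,0,0,1]'; python3 -m creep '[0,0,0,0,0,0.012,1, 0,0,0,0,0,0,1]';python3 -m creep '[0,0,0,0,0,0.01,1, 0,0,0,0,0,0,1]'
```

```text
t: 10.8
position: [0.3869, 0.2771, 0.0183]
eef_rot: [3.142, -0.0, -0.0]
ft_force: [-0.5, 0.6, -3.5]
finger_gap: 0.0341
grasp_force: 50.4
t: 11.0
position: [0.387, 0.2771, 0.0182]
eef_rot: [-3.142, 0.0, -0.001]
ft_force: [-3.1, -2.0, 3.4]
finger_gap: 0.034
grasp_force: 50.9
t: 11.2
position: [0.387, 0.2771, 0.0181]
eef_rot: [-3.142, 0.0, -0.001]
ft_force: [-4.6, -3.3, 8.8]
finger_gap: 0.0341
grasp_force: 51.5
```

Contact at TCP 0.0182, as expected. Releasing, then going to hub54.

```bash
python3 -m creep '[0,0,0,0,0,0,0.1, 0,0,0,0,0,0,0, 0,0,0,0,0,0,-0.3, 0,0,0,0,0,0,-1, 0,0,0,0,0,0,-1, 0,0,0,0,0,0,-1, 0,0,0,0,0,0,-1, 0,0,0,0,0,-0.1,-1, 0,0,0,0,0,-0.2,-1, 0,0,0,0,0,-0.3,-1, 0,0,0,0,0,-0.4,-1, 0,0,0,0,0,-0.4,-1, 0,0,0,0,0,-0.3,-1, 0,0,0,0,0,0,-1]'; python3 -m creep '[0,0,0,0.17,-0.13,0,-1, 0,0,0,0.39,-0.3,0,-1, 0,0,0,0.39,-0.3,0,-1, 0,0,0,0.39,-0.3,0,-1, 0,0,0,0.39,-0.305,0,-1, 0,0,0,0,0,0,-1, 0,0,0,0,0,0,-1]'; python3 -c "
from h import *
from plant import *
S=read_camera('side');T=read_camera('top')
f=lambda im,x,y:cv2.resize(im[y:y+160,x:x+106],(400,600),interpolation=cv2.INTER_CUBIC)
cv2.imwrite('pics/c2.png',np.hstack([f(T,95,130),f(S,180,210)]))"
```

```text
t: 12.6
position: [0.3885, 0.2781, 0.1578]
eef_rot: [-3.137, 0.0, -0.011]
ft_force: [0.1, 0.1, 0.2]
finger_gap: 0.0854
grasp_force: 0.0
t: 13.3
position: [0.525, 0.3837, 0.1501]
eef_rot: [3.139, -0.0, -0.006]
ft_force: [-0.1, 0.3, -0.1]
finger_gap: 0.0852
grasp_force: 0.0
```

View pics/c2.png

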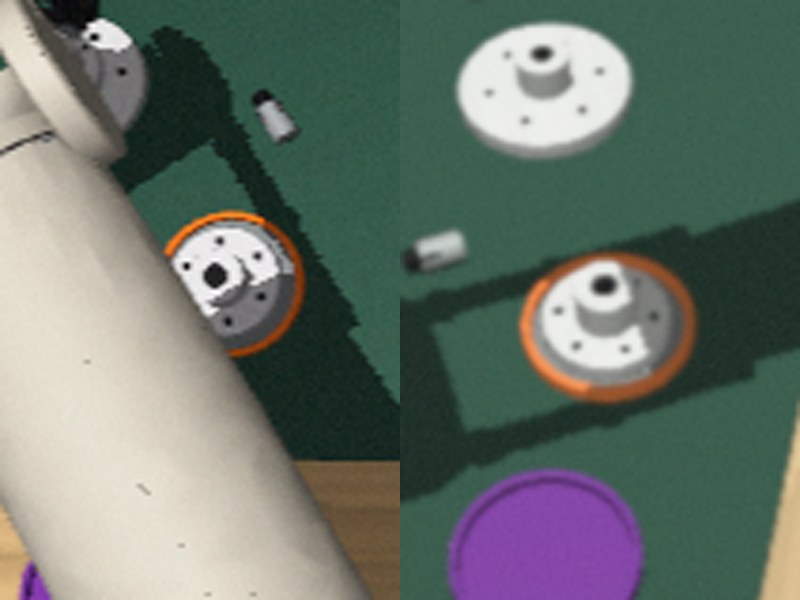

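```bash
python3 -c "
from h import *
print('74',tri((151.3,202.5),(233.6,285.4)));print('114',tri((224.2,167.3),(217,223.6)))"; python3 -m creep '[0,0,0,0.005,0,0.15,-1, 0,0,0,0,0,0.3,-1, 0,0,0,0,0,0.3,-1, 0,0,0,0,0,0.2,-1, 0,0,0,0,0,0.1,-1, 0,0,0,0,0,0.07,-1, 0,0,0,0,0,0.06,-1, 0,0,0,0,0,0.04,-1, 0,0,0,0,0,0,-1]'; python3 -m creep '[0,0,0,0,0,0,0, 0,0,0,0,0,0,0.2, 0,0,0,0,0,0,1, 0,0,0,0,0,0,1, 0,0,0,0,0,0,1, 0,0,0,0,0,0,1, 0,0,0,0,0,0,1]' 40;
```

```text
74 (array([0.3884, 0.2777, 0.0465]), np.float64(0.0006588105488347362))
114 (array([0.4783, 0.0995, 0.0423]), np.float64(0.00031581018132789966))
t: 14.3
position: [0.5258, 0.384, 0.0552]
eef_rot: [-3.141, 0.0, -0.0]
ft_force: [0.1, -0.3, 0.2]
finger_gap: 0.0859
grasp_force: 0.0
t: 15.0
position: [0.526, 0.3841, 0.0556]
eef_rot: [-3.141, 0.0, -0.001]
ft_force: [-1.1, 0.1, 2.5]
finger_gap: 0.0346
grasp_force: 40.2
```

```bash
python3 -m creep '[0,0,0,0,0,-0.05,1, 0,0,0,0,0,-0.1,1, 0,0,0,0,0,-0.2,1, 0,0,0,0,0,-0.3,1, 0,0,0,0,0,-0.3,1, 0,0,0,0,0,-0.2,1, 0,0,0,0,0,-0.1,1, 0,0,0,0,0,0,1]' 50; python3 -m creep '[0,0,0,-0.055,0.267,0,1, 0,0,0,-0.109,0.534,0,1, 0,0,0,-0.109,0.534,0,1, 0,0,0,-0.109,0.534,0,1, 0,0,0,-0.109,0.534,0,1, 0,0,0,-0.109,0.534,0,1, 0,0,0,-0.109,0.534,0,1, 0,0,0,-0.109,0.534,0,1, 0,0,0,-0.109,0.534,0,1, 0,0,0,-0.109,0.534,0,1, 0,0,0,-0.109,0.534,0,1, 0,0,0,-0.109,0.534,0,1, 0,0,0,-0.109,0.534,0,1, 0,0,0,-0.109,0.534,0,1, 0,0,0,-0.109,0.534,0,1, 0,0,0,-0.109,0.534,0,1, 0,0,0,-0.055,0.267,0,1, 0,0,0,0,0,0,1, 0,0,0,0,0,0,1]'
```

```text
t: 15.8
position: [0.5262, 0.3842, 0.1568]
eef_rot: [-3.14, 0.0, -0.003]
ft_force: [0.0, 0.8, -1.7]
finger_gap: 0.0346
grasp_force: 49.9
t: 17.7
position: [0.3854, -0.2993, 0.1536]
eef_rot: [-3.139, 0.002, 0.003]
ft_force: [0.6, 0.2, -1.8]
finger_gap: 0.0338
grasp_force: 50.3
```

```bash
python3 -m creep '[0,0,0,0.01,0.008,0.1,1, 0,0,0,0,0,0.3,1, 0,0,0,0,0,0.4,1, 0,0,0,0,0,0.4,1, 0,0,0,0,0,0.2,1, 0,0,0,0,0,0.1,1, 0,0,0,0,0,0.07,1, 0,0,0,0,0,0.04,1, 0,0,0,0,0,0,1]'; python3 -m creep '[0,0,0,0,0,0.025,1, 0,0,0,0,0,0.025,1, 0,0,0,0,0,0.015,1, 0,0,0,0,0,0,1]'; python3 -m creep '[0,0,0,0,0,0.015,1, 0,0,0,0,0,0,1]';python3 -m creep '[0,0,0,0,0,0.012,1, 0,0,0,0,0,0,1]'
```

```text
t: 18.6
position: [0.3872, -0.3003, 0.0267]
eef_rot: [3.141, 0.0, 0.001]
ft_force: [0.1, 0.0, -1.5]
finger_gap: 0.0343
grasp_force: 50.3
t: 19.0
position: [0.3867, -0.3003, 0.0209]
eef_rot: [-3.141, 0.001, 0.0]
ft_force: [-0.3, -0.6, -1.5]
finger_gap: 0.0339
grasp_force: 50.3
t: 19.2
position: [0.3867, -0.3002, 0.0197]
eef_rot: [-3.141, 0.0, 0.0]
ft_force: [-0.6, 0.6, -2.1]
finger_gap: 0.0339
grasp_force: 50.3
t: 19.4
position: [0.3867, -0.3002, 0.0187]
eef_rot: [-3.141, 0.0, 0.0]
ft_force: [0.9, -0.3, -1.5]
finger_gap: 0.0341
grasp_force: 50.3
```

```bash
python3 -m creep '[0,0,0,0,0,0.012,1, 0,0,0,0,0,0,1]';python3 -m creep '[0,0,0,0,0,0.01,1, 0,0,0,0,0,0,1]'
```

```text
t: 19.6
position: [0.3868, -0.3003, 0.0186]
eef_rot: [3.142, -0.0, 0.0]
ft_force: [-2.3, 2.1, 4.9]
finger_gap: 0.0344
grasp_force: 50.9
t: 19.8
position: [0.3868, -0.3003, 0.0186]
eef_rot: [3.141, -0.0, 0.0]
ft_force: [-5.5, 3.6, 9.2]
finger_gap: 0.034
grasp_force: 51.5
```

```bash
python3 -m creep '[0,0,0,0,0,0,0.1, 0,0,0,0,0,0,0, 0,0,0,0,0,0,-0.3, 0,0,0,0,0,0,-1, 0,0,0,0,0,0,-1, 0,0,0,0,0,0,-1, 0,0,0,0,0,0,-1, 0,0,0,0,0,-0.1,-1, 0,0,0,0,0,-0.2,-1, 0,0,0,0,0,-0.3,-1, 0,0,0,0,0,-0.4,-1, 0,0,0,0,0,-0.4,-1, 0,0,0,0,0,-0.3,-1, 0,0,0,0,0,0,-1]'; python3 -m creep '[0,0,0,0.064,-0.277,0,-1, 0,0,0,0.127,-0.555,0,-1, 0,0,0,0.127,-0.555,0,-1, 0,0,0,0.127,-0.555,0,-1, 0,0,0,0.127,-0.555,0,-1, 0,0,0,0.127,-0.555,0,-1, 0,0,0,0.127,-0.555,0,-1, 0,0,0,0.127,-0.555,0,-1, 0,0,0,0.127,-0.555,0,-1, 0,0,0,0.064,-0.277,0,-1, 0,0,0,0,0,0,-1, 0,0,0,0,0,0,-1]'; python3 -c "
from h import *
from plant import *
S=read_camera('side');T=read_camera('top')
f=lambda im,x,y:cv2.resize(im[y:y+60,x:x+80],(400,300),interpolation=cv2.INTER_CUBIC)
cv2.imwrite('pics/c3.png',np.vstack([np.hstack([f(T,345,175),f(S,240,120)]),np.hstack([f(T,75,120),f(S,115,295)])]))"
```

```text
t: 21.2
position: [0.3882, -0.3015, 0.1584]
eef_rot: [3.136, -0.0, 0.01]
ft_force: [0.5, -0.0, 0.4]
finger_gap: 0.0853
grasp_force: 0.0
t: 22.4
position: [0.478, 0.0993, 0.1523]
eef_rot: [3.141, 0.002, -0.002]
ft_force: [-0.7, -0.3, -0.3]
finger_gap: 0.0853
grasp_force: 0.0
```

View pics/c3.png

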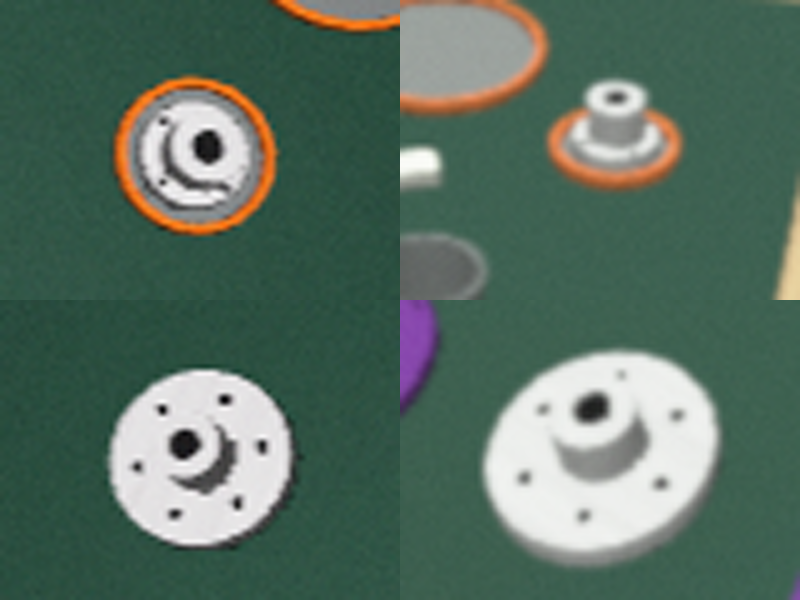

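Hub54 sits centred in its nest (top crop 195,155). Hub94 stands alone, with its bore at top (111.4,148.4) and side (153,316). Grasping hub114.

```bash
python3 -c "
from h import *
print('94',tri((111.4,148.4),(153,316)))"; python3 -m creep '[0,0,0,0,0,0.15,-1, 0,0,0,0,0,0.35,-1, 0,0,0,0,0,0.4,-1, 0,0,0,0,0,0.3,-1, 0,0,0,0,0,0.2,-1, 0,0,0,0,0,0.1,-1, 0,0,0,0,0,0.1,-1, 0,0,0,0,0,0.07,-1, 0,0,0,0,0,0.05,-1, 0,0,0,0,0,0.02,-1, 0,0,0,0,0,0,-1]'; python3 -m creep '[0,0,0,0,0,0,0, 0,0,0,0,0,0,0.2, 0,0,0,0,0,0,1, 0,0,0,0,0,0,1, 0,0,0,0,0,0,1, 0,0,0,0,0,0,1, 0,0,0,0,0,0,1]' 60;
```

```text
94 (array([0.5271, 0.385 , 0.0431]), np.float64(0.0004535472172024572))
t: 23.6
position: [0.4786, 0.0993, 0.0142]
eef_rot: [-3.142, 0.0, -0.001]
ft_force: [-0.7, -1.4, 0.4]
finger_gap: 0.0854
grasp_force: 0.0
t: 24.3
position: [0.4787, 0.0996, 0.0145]
eef_rot: [-3.141, 0.0, -0.002]
ft_force: [-1.2, 2.8, 5.2]
finger_gap: 0.0336
grasp_force: 60.5
```

```bash
python3 -m creep '[0,0,0,0,0,-0.05,1, 0,0,0,0,0,-0.1,1, 0,0,0,0,0,-0.2,1, 0,0,0,0,0,-0.35,1, 0,0,0,0,0,-0.4,1, 0,0,0,0,0,-0.3,1, 0,0,0,0,0,-0.1,1, 0,0,0,0,0,0,1]' 70; python3 -m creep '[0,0,0,0.023,0.276,0,1, 0,0,0,0.047,0.552,0,1, 0,0,0,0.047,0.552,0,1, 0,0,0,0.047,0.552,0,1, 0,0,0,0.047,0.552,0,1, 0,0,0,0.047,0.552,0,1, 0,0,0,0.047,0.552,0,1, 0,0,0,0.047,0.552,0,1, 0,0,0,0.047,0.552,0,1, 0,0,0,0.047,0.552,0,1, 0,0,0,0.047,0.552,0,1, 0,0,0,0.023,0.276,0,1, 0,0,0,0,0,0,1, 0,0,0,0,0,0,1]'
```

```text
t: 25.1
position: [0.4787, 0.0992, 0.1346]
eef_rot: [3.142, -0.0, 0.002]
ft_force: [-0.3, -0.6, -4.2]
finger_gap: 0.0335
grasp_force: 70.4
t: 26.5
position: [0.5186, -0.386, 0.1307]
eef_rot: [-3.138, 0.002, 0.006]
ft_force: [0.5, 0.1, -4.7]
finger_gap: 0.0333
grasp_force: 71.1
```

Down from 0.131 to about 0.022, then in small steps.

```bash
python3 -m creep '[0,0,0,0.01,0,0.1,1, 0,0,0,0,0,0.3,1, 0,0,0,0,0,0.35,1, 0,0,0,0,0,0.3,1, 0,0,0,0,0,0.15,1, 0,0,0,0,0,0.07,1, 0,0,0,0,0,0.04,1, 0,0,0,0,0,0,1]'; python3 -m creep '[0,0,0,0,0,0.025,1, 0,0,0,0,0,0.015,1, 0,0,0,0,0,0,1]'; python3 -m creep '[0,0,0,0,0,0.015,1, 0,0,0,0,0,0,1]';python3 -m creep '[0,0,0,0,0,0.012,1, 0,0,0,0,0,0,1]'
```

```text
t: 27.3
position: [0.5209, -0.3866, 0.0301]
eef_rot: [3.141, 0.0, 0.002]
ft_force: [0.1, -1.0, -3.1]
finger_gap: 0.0335
grasp_force: 71.2
t: 27.6
position: [0.5205, -0.3867, 0.0263]
eef_rot: [3.141, -0.0, 0.001]
ft_force: [-1.1, 0.7, -4.8]
finger_gap: 0.0338
grasp_force: 71.2
t: 27.8
position: [0.5203, -0.3865, 0.0246]
eef_rot: [-3.142, 0.0, 0.0]
ft_force: [-0.0, 0.3, -4.5]
finger_gap: 0.0335
grasp_force: 71.2
t: 28.0
position: [0.5203, -0.3865, 0.0236]
eef_rot: [-3.141, 0.0, 0.0]
ft_force: [0.5, -1.2, -4.2]
finger_gap: 0.0335
grasp_force: 71.2
```

```bash
python3 -m creep '[0,0,0,0,0,0.03,1, 0,0,0,0,0,0.02,1, 0,0,0,0,0,0,1]'; python3 -m creep '[0,0,0,0,0,0.012,1, 0,0,0,0,0,0,1]';python3 -m creep '[0,0,0,0,0,0.012,1, 0,0,0,0,0,0,1]';python3 -m creep '[0,0,0,0,0,0.01,1, 0,0,0,0,0,0,1]'
```

```text
t: 28.3
position: [0.5201, -0.3863, 0.0192]
eef_rot: [-3.141, 0.0, 0.001]
ft_force: [-0.4, -0.7, -4.9]
finger_gap: 0.0336
grasp_force: 71.2
t: 28.5
position: [0.5203, -0.3865, 0.0186]
eef_rot: [-3.141, 0.0, 0.0]
ft_force: [1.2, 0.1, -4.5]
finger_gap: 0.0337
grasp_force: 71.2
t: 28.7
position: [0.5204, -0.3866, 0.0179]
eef_rot: [3.141, -0.0, 0.0]
ft_force: [-0.4, -0.0, -5.2]
finger_gap: 0.0334
grasp_force: 71.4
t: 28.9
position: [0.5205, -0.3866, 0.0177]
eef_rot: [3.141, -0.0, 0.001]
ft_force: [-0.6, -0.1, -0.1]
finger_gap: 0.0335
grasp_force: 71.7
```

```bash
python3 -m creep '[0,0,0,0,0,0.008,1, 0,0,0,0,0,0,0.1, 0,0,0,0,0,0,0, 0,0,0,0,0,0,-0.3, 0,0,0,0,0,0,-1, 0,0,0,0,0,0,-1, 0,0,0,0,0,0,-1, 0,0,0,0,0,0,-1, 0,0,0,0,0,-0.1,-1, 0,0,0,0,0,-0.2,-1, 0,0,0,0,0,-0.3,-1, 0,0,0,0,0,-0.4,-1, 0,0,0,0,0,-0.4,-1, 0,0,0,0,0,-0.3,-1, 0,0,0,0,0,0,-1]'; python3 -m creep '[0,0,0,0.005,-0.283,0,-1, 0,0,0,0.005,-0.567,0,-1, 0,0,0,0.005,-0.567,0,-1, 0,0,0,0.005,-0.567,0,-1, 0,0,0,0.005,-0.567,0,-1, 0,0,0,0.005,-0.567,0,-1, 0,0,0,0.005,-0.567,0,-1, 0,0,0,0.005,-0.567,0,-1, 0,0,0,0.005,-0.567,0,-1, 0,0,0,0.005,-0.567,0,-1, 0,0,0,0.005,-0.567,0,-1, 0,0,0,0.005,-0.567,0,-1, 0,0,0,0.005,-0.567,0,-1, 0,0,0,0.005,-0.567,0,-1, 0,0,0,0.005,-0.567,0,-1, 0,0,0,0.005,-0.567,0,-1, 0,0,0,0.005,-0.567,0,-1, 0,0,0,0.005,-0.283,0,-1, 0,0,0,0,0,0,-1, 0,0,0,0,0,0,-1]'
```

```text
t: 30.4
position: [0.5221, -0.3879, 0.16]
eef_rot: [3.135, -0.0, 0.013]
ft_force: [0.3, -0.2, 0.2]
finger_gap: 0.0855
grasp_force: 0.0
t: 32.4
position: [0.5274, 0.3845, 0.152]
eef_rot: [3.141, 0.001, -0.001]
ft_force: [0.2, -0.1, -0.4]
finger_gap: 0.0854
grasp_force: 0.0
```

```bash
python3 -m creep '[0,0,0,0,0,0.15,-1, 0,0,0,0,0,0.35,-1, 0,0,0,0,0,0.4,-1, 0,0,0,0,0,0.3,-1, 0,0,0,0,0,0.2,-1, 0,0,0,0,0,0.1,-1, 0,0,0,0,0,0.1,-1, 0,0,0,0,0,0.07,-1, 0,0,0,0,0,0.05,-1, 0,0,0,0,0,0.02,-1, 0,0,0,0,0,0,-1]'; python3 -m creep '[0,0,0,0,0,0,0, 0,0,0,0,0,0,0.2, 0,0,0,0,0,0,1, 0,0,0,0,0,0,1, 0,0,0,0,0,0,1, 0,0,0,0,0,0,1, 0,0,0,0,0,0,1]' 60;
```

```text
t: 33.5
position: [0.5278, 0.3847, 0.0134]
eef_rot: [-3.141, 0.0, -0.001]
ft_force: [0.2, -0.8, -0.4]
finger_gap: 0.0852
grasp_force: 0.0
t: 34.2
position: [0.528, 0.3848, 0.0139]
eef_rot: [-3.141, 0.0, -0.002]
ft_force: [-0.2, 1.2, 4.4]
finger_gap: 0.0341
grasp_force: 60.5
```

```bash
python3 -m creep '[0,0,0,0,0,-0.05,1, 0,0,0,0,0,-0.1,1, 0,0,0,0,0,-0.2,1, 0,0,0,0,0,-0.35,1, 0,0,0,0,0,-0.4,1, 0,0,0,0,0,-0.3,1, 0,0,0,0,0,-0.1,1, 0,0,0,0,0,0,1]' 60; python3 -m creep '[0,0,0,0.095,0.206,0,1, 0,0,0,0.189,0.4125,0,1, 0,0,0,0.189,0.4125,0,1, 0,0,0,0.189,0.4125,0,1, 0,0,0,0.189,0.4125,0,1, 0,0,0,0.189,0.4125,0,1, 0,0,0,0.189,0.4125,0,1, 0,0,0,0.189,0.4125,0,1, 0,0,0,0.095,0.206,0,1, 0,0,0,0,0,0,1, 0,0,0,0,0,0,1]'
```

```text
t: 35.0
position: [0.5284, 0.385, 0.1355]
eef_rot: [-3.14, 0.0, -0.005]
ft_force: [1.1, 0.3, -3.0]
finger_gap: 0.0336
grasp_force: 60.1
t: 36.1
position: [0.6481, 0.1203, 0.1316]
eef_rot: [-3.141, 0.002, 0.004]
ft_force: [-0.1, 1.0, -2.8]
finger_gap: 0.034
grasp_force: 60.3
```

```bash
python3 -m creep '[0,0,0,0,0,0.1,1, 0,0,0,0,0,0.3,1, 0,0,0,0,0,0.35,1, 0,0,0,0,0,0.3,1, 0,0,0,0,0,0.15,1, 0,0,0,0,0,0.07,1, 0,0,0,0,0,0.04,1, 0,0,0,0,0,0,1]'; python3 -m creep '[0,0,0,0,0,0,1]'
```

```text
t: 36.9
position: [0.6491, 0.1209, 0.0293]
eef_rot: [-3.141, -0.0, -0.002]
ft_force: [-0.2, -0.3, -3.2]
finger_gap: 0.0341
grasp_force: 60.3
t: 37.0
position: [0.6495, 0.1207, 0.03]
eef_rot: [-3.141, 0.0, -0.004]
ft_force: [-0.0, -1.3, -2.8]
finger_gap: 0.0339
grasp_force: 60.3
```

```bash
python3 -m creep '[0,0,0,0,0,0.04,1, 0,0,0,0,0,0.04,1, 0,0,0,0,0,0.03,1, 0,0,0,0,0,0.02,1, 0,0,0,0,0,0,1]'; python3 -m creep '[0,0,0,0,0,0.012,1, 0,0,0,0,0,0,1]';python3 -m creep '[0,0,0,0,0,0.012,1, 0,0,0,0,0,0,1]'; python3 -m creep '[0,0,0,0,0,0.01,1, 0,0,0,0,0,0,1]'
```

```text
t: 37.5
position: [0.6484, 0.1205, 0.0174]
eef_rot: [3.142, -0.0, -0.001]
ft_force: [0.4, -0.3, -3.6]
finger_gap: 0.0338
grasp_force: 60.3
t: 37.7
position: [0.6487, 0.1205, 0.017]
eef_rot: [-3.142, 0.0, -0.0]
ft_force: [-1.1, -0.3, -4.0]
finger_gap: 0.0339
grasp_force: 60.3
t: 37.9
position: [0.6489, 0.1205, 0.0169]
eef_rot: [-3.142, 0.0, -0.001]
ft_force: [-2.5, -0.2, 0.1]
finger_gap: 0.0338
grasp_force: 60.8
t: 38.1
position: [0.6489, 0.1205, 0.0169]
eef_rot: [-3.142, 0.0, -0.001]
ft_force: [-4.5, -0.6, 5.7]
finger_gap: 0.0339
grasp_force: 61.2
```

Landed. I release, rise and move to the right, clear of the views, staying well above everything.

```bash
python3 -m creep '[0,0,0,0,0,0,0.1, 0,0,0,0,0,0,0, 0,0,0,0,0,0,-0.3, 0,0,0,0,0,0,-1, 0,0,0,0,0,0,-1, 0,0,0,0,0,0,-1, 0,0,0,0,0,0,-1, 0,0,0,0,0,-0.1,-1, 0,0,0,0,0,-0.2,-1, 0,0,0,0,0,-0.3,-1, 0,0,0,0,0,-0.4,-1, 0,0,0,0,0,-0.4,-1, 0,0,0,0,0,-0.5,-1, 0,0,0,0,0,-0.4,-1, 0,0,0,0,0,0,-1]'; python3 -m creep '[0,0,0,-0.2,0.2,0,-1, 0,0,0,-0.4,0.3,0,-1, 0,0,0,-0.4,0.3,0,-1, 0,0,0,-0.4,0.3,0,-1, 0,0,0,-0.4,0.3,0,-1, 0,0,0,-0.3,0.2,0,-1, 0,0,0,-0.1,0.1,0,-1, 0,0,0,0,0,0,-1, 0,0,0,0,0,0,-1]'; python3 -c "
from h import *
from plant import *
S=read_camera('side');T=read_camera('top')
f=lambda im,x,y,w,h:cv2.resize(im[y:y+h,x:x+w],(400,300),interpolation=cv2.INTER_CUBIC)
cv2.imwrite('pics/f.png',np.vstack([np.hstack([f(T,180,80,80,60),f(S,112,190,80,60)]),np.hstack([f(T,376,120,80,60),f(S,208,95,80,60)])]))
cv2.imwrite('pics/all.png',np.vstack([T[:300],S[90:390]]))"
```

```text
t: 39.6
position: [0.6507, 0.1208, 0.2088]
eef_rot: [-3.14, 0.0, -0.02]
ft_force: [0.2, -0.2, 1.8]
finger_gap: 0.0856
grasp_force: 0.0
t: 40.5
position: [0.4733, -0.0151, 0.1996]
eef_rot: [-3.141, 0.0, -0.002]
ft_force: [-0.2, 1.4, 0.3]
finger_gap: 0.0853
grasp_force: 0.0
```

View pics/f.png

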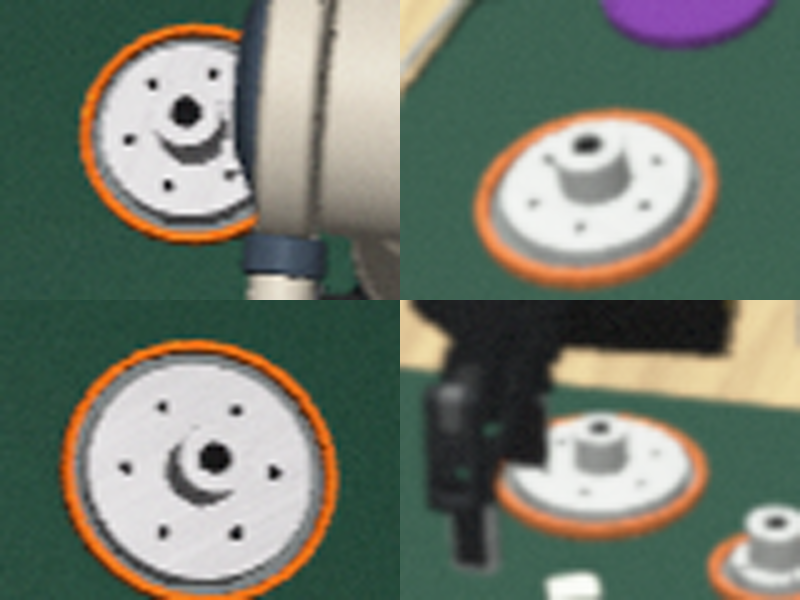

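View pics/all.png

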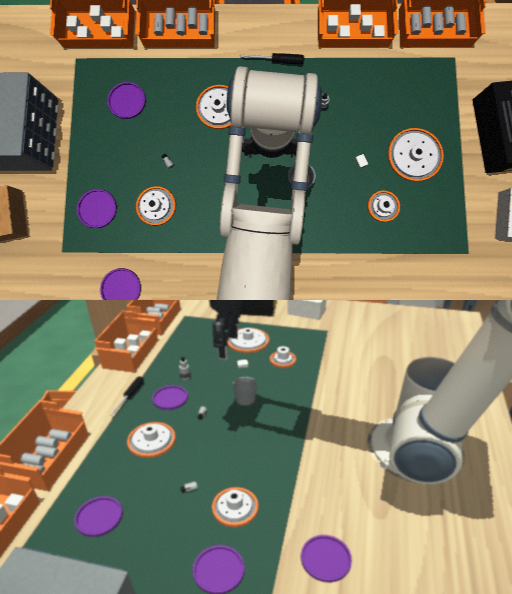

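All four hubs lie flat inside their nests, with a grey ring all round each. The probe (side 183,155) and the cup (side 244,180) are where they were. One numeric check, then hand in.

```bash
python3 -c "
from h import *
from plant import close_job
a=tri((216.8,101.8),(149,218.6));b=tri((418.6,151),(247.6,120.2));print(a,b)
da=np.hypot(*(a[0][:2]-[.6488,.121]));db=np.hypot(*(b[0][:2]-[.52,-.386]));print(da,db)
if max(da,db)<.008: print(close_job())"
```

```text
(array([0.6487, 0.1206, 0.0445]), np.float64(0.00010566789450203511)) (array([ 0.5189, -0.3853,  0.0454]), np.float64(0.0005074960707355733))
0.0004531171762737567 0.001294868795428916
the job is handed in; nothing more can be done
None
```

The job is handed in: all four hubs lie flat, boss up, in the nests of their own size (hub94, hub114 and hub74 measured within about 2 mm of centre, hub54 centred by eye), and the sensor and cup look unmoved; no verdict was returned.

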